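Stage a specimen canister on the sloped pick-up rack behind its stop bar

ROBOT

A 6-joint arm with a two-finger parallel gripper is mounted at the origin on a cart in front of the work surface, level with it; the furniture and walls round the work are solid. World frame = base frame: x ahead of the robot, y to its left, z up, the work surface at z = 0. Lengths are in m, angles in rad, forces in N, time in s.
With the tool pointing down it reaches from about 0.35 to 0.95 m from the base axis. Payload 17.4 kg.
Tool frame: the origin (TCP) lies between the finger pads; the fingertips stand 11 mm ahead of it and the grasp point (between the pads) lies 8 mm behind it; z points along the fingers, y is the line along which they close (so a half turn about z gives the same grasp; the last joint's range is limited). The gripper opens to 93 mm and grips with 3 to 60 N. Pads are 15 mm wide; open, the fingers measure 128 mm over their backs; the gripper's body (75 mm by 188 mm) begins 65 mm behind the grasp point.
Start: joints at [-1.152, 0.116, 1.442, -0, 1.584, -0.038], TCP at [0.298, -0.606, 0.23] pointing down, gripper open.
Joint ranges: [-2.83, 2.83], [-0.83, 2.19], [0.07, 2.5], [-1.14, 4.28], [0.01, 3], [-2.97, 2.97]. Speed limits (rad/s): [1.89, 1.89, 2.22, 3.14, 3.14, 3.14].

INTERFACE

Orientations are given as a unit quaternion [x, y, z, w].
In Python, from cell import arm, eyes, probe_bus, close_job gives the robot as it stands (arm), with the cameras (eyes), the job as plain functions and the readings (probe_bus).
- The arm moves only by the tool drive_effector, called by a JSON object that holds its "name" and its "arguments". Schema: {"type":"object","properties":{"rows":{"type":"object","properties":{"dx":{"type":"array","items":{"type":"number"},"minItems":1,"maxItems":8},"dy":{"type":"array","items":{"type":"number"},"minItems":1,"maxItems":8},"dz":{"type":"array","items":{"type":"number"},"minItems":1,"maxItems":8},"drx":{"type":"array","items":{"type":"number"},"minItems":1,"maxItems":8},"dry":{"type":"array","items":{"type":"number"},"minItems":1,"maxItems":8},"drz":{"type":"array","items":{"type":"number"},"minItems":1,"maxItems":8}},"additionalProperties":false,"required":["dx","dy","dz","drx","dry","drz"]},"aperture":{"type":"number"},"only":{"type":"string"},"quiet":{"type":"boolean"},"lines":{"type":"string"}},"required":["rows"],"additionalProperties":false}. rows is an object with one list for each field, all of the same length, 1 to 8, a row being the entries at one place: dx, dy, dz (the shift in shares of the most that a row can go, 1 being 62.5 mm), drx, dry, drz (a rotation vector in a scale on which 1.0 is 4 rad); each row shifts and turns the commanded pose from where the row before left it, along the tool's axes as they then stand; what a row does not reach is not made up. A row lasts 1/8 s, in which the tool goes at most 0.0625 m and 0.188 rad, less where a joint would pass 70% of its speed; a pose out of reach is approached as far as the arm can. aperture is the opening from 0.0 (shut) to 1.0 (fully open), set as the call begins (left out keeps the last). The fingers move at their own pace and stop on an object; the grip force is fixed at half the most. Time passes only in rows, so rows that do not move let the fingers close. The tool returns the time, the measured TCP pose, the force, the opening and the grip force at its end. only (a regular expression) keeps the lines of the reply that match it, lines (a string "A,B") keeps lines A to B, and quiet returns only ok. A shift or turn number past 1, either way, is cut back to 1. Input that does not fit is refused with a message, and nothing moves.
- probe_bus.get_obs(): the state, without advancing time (a new reading comes with each control period).
- eyes.capture(name): name is "scene" or "top"; returns a dict with "frame" (400x640x3 uint8, red, green, blue), "intrinsics" (3x3 intrinsics, pixels), "k1" (the pictures are not rectified: a ray, as slopes to the right and down, at radius r is drawn at 1 + k1 r^2 times it, then the intrinsics apply), "rvec" (rotation vector, rad) and "tvec" (3), from world to camera coordinates, as OpenCV has them. Camera axes: x right, y down, z forward; pixel columns grow to the right and rows downward; lengths in m; the calibration is good to about 2 mm. A picture is of the moment at which its call begins. There is no depth.
- close_job(): hands the job in; it is judged then, once.
The state is a dict: "time_s": time; "joint_pos": joint angles; "joint_vel": joint speeds; "joint_torque": joint torques, N m; "position": TCP position; "eef_rot": TCP orientation; "ft_force": force on the tool from outside, world axes, zero at the start; "moment": the same for the moment, N m; "opening": opening from 0.0 (shut) to 1.0 (fully open); "gripper_force": force on a finger pad.
Only numpy, scipy, OpenCV 4.12 (cv2) and the standard library are available. Lean on these libraries where they do the work, as an engineer would, in place of code of your own. Each camera call takes 0.05 s, during which the arm holds its last target. There are 200 camera calls.

TASK

First slide the stop bar of the sloped rack fully across its open low side by the black tab, so that nothing can roll off. Then take the longer of the two white canisters and gently lay it on the rack's slope, so that it comes to rest lying along the closed bar and touching it. The canisters roll easily: leave the shorter one where it lies.

Things in the scene. Friction and masses are not known exactly. Their poses are not given: they have to be found in the camera images.
- rack: Fixed sloped rack, aluminium deck 160 deep, 142 wide, grey walls. Origin on the table under its middle; x points up the slope, away from the open low side; y along the stop bar. Deck rises at 0.14 rad from 20 mm above the table at x = -80 to 31 mm at x = 0. Walls 24 mm above the deck, inner faces at y = +-65 and x = 74. Canisters roll down it to the bar, or off it if the bar is open.
- rest (a point): Where the axis of a canister that lies against the closed bar has its middle: rack x = -57, y = 0, 41 mm above the table. Axes as the rack's.
- stopbar (a joint): Slide of the steel stop bar, m: 0 = withdrawn, 0.125 = end stop, fully across; moves along the rack's -y as it grows, stays where left, friction 1.5 N. Bar at rack x = -80, 10 thick, inner face at x = -75, from 32 to 48 mm above the table; it runs in fixed guides 54 mm high outside the side walls, at y = -88 to -71 and 71 to 88.
- tab (a point): Grip point in the bar's upright black tab, 68 mm above the table. Tab 16 mm thick along the rack's x, 20 along its y, from the bar's top (48 mm above the table) up to 82 mm. At rack x = -80, y = +225 (withdrawn) to +100 (closed). Axes as the rack's. A fixed pipette, 0.33 m high, leans from table x 0.43, y -0.24 (foot) to 0.52, -0.14 (top): pass well over or round it.
- long_canister: Longer white canister: a plain cylinder 100 mm long, 36 mm diameter, about 0.12 kg, with a flush ribbed screw cap at one end. Starts lying free on the table and rolls when pushed. Origin on its axis at mid length; x is its axis (cap at +x).
- short_canister: Shorter white canister, the same but 60 mm long, about 0.08 kg. Lies free on the table; to be left where it is. Origin on its axis at mid length; x is its axis.

How it is judged:
On the way:
1. the stop bar is fully across, with the long canister not yet at the rack (value of joint stopbar above 0.118 m and horizontal distance between long_canister and rack above 0.13 m), for 0.2 s.
At the end, for the whole second after the job is handed in: The stop bar is within 7 mm of fully across; the long canister lies on the deck between the side walls, along the bar (within 0.1 rad) and against it (axis within 7 mm of touching), at rest; the short canister is within 40 mm of where it started (value of joint stopbar above 0.118 m and x of long_canister in the frame of rack between -0.064 and -0.05 m and y of long_canister in the frame of rack between -0.022 and 0.022 m and z of long_canister in the frame of rack between 0.035 and 0.048 m and angle between the x axis of long_canister and the y axis of rack, either way round below 0.1 rad and linear speed of long_canister below 0.02 m/s and angular speed of long_canister below 0.5 rad/s and distance of short_canister from where it was at the start of the episode below 0.04 m).
It fails at once if the short canister is knocked or rolled more than 40 mm (distance of short_canister from where it was at the start of the episode above 0.04 m).
It fails at once if the long canister is dropped or thrown on to the rack (faster than 0.65 m/s just over the deck) (horizontal distance between long_canister and rack below 0.11 m and z of long_canister in the frame of rack below 0.09 m and linear speed of long_canister above 0.65 m/s).
It also fails if it takes over 62 s, if anything falls off the work surface, if the arm or the gripper's body presses on something with over 40 N, if the wrist force passes 120 N, or if a joint passes its speed limit or range.

## Working session

There is one attempt and no reset: what is moved stays moved. The work goes in short steps, Python scripts to look and compute and a tool call to move; the robot and the scene stay as the last step left them, time stands still between calls to the robot, and variables do not carry over. Pictures are saved under pics/ and viewed, at most 10 in all, crops included, and the job is handed in when it is done.

```bash
ls; mkdir -p pics
```

Run:
```python
from cell import arm, eyes, probe_bus, close_job
import cv2,pickle
d={}
for n in("scene","top"):
    c=eyes.capture(n); d[n]=c
    cv2.imwrite(f"pics/{n}0.png",c["frame"][:,:,::-1])
    print(n,c["intrinsics"],c["k1"],c["rvec"],c["tvec"])
pickle.dump(d,open("c0.pkl","wb"))
o=probe_bus.get_obs();print(o["time_s"],o["position"],o["eef_rot"],o["opening"])
```

```text
cell.py
pics
scene [[412.25681871   0.         325.74173987]
 [  0.         412.25681871 198.80765513]
 [  0.           0.           1.        ]] -0.007458479891746848 [ 0.57340164 -2.63875331  1.24472473] [0.55550772 0.11317537 0.8758266 ]
top [[481.97147011   0.         326.2578343 ]
 [  0.         481.97147011 204.94296508]
 [  0.           0.           1.        ]] -0.08334809010816653 [ 2.13662492 -2.1078507   0.15764471] [0.19875898 0.55910057 0.84371064]
0.1 [ 0.29764984 -0.60564233  0.22898549] [ 9.74028873e-01  2.26423235e-01 -9.00242768e-05 -5.14726503e-04] 1.002623017801351
```

View pics/scene0.png

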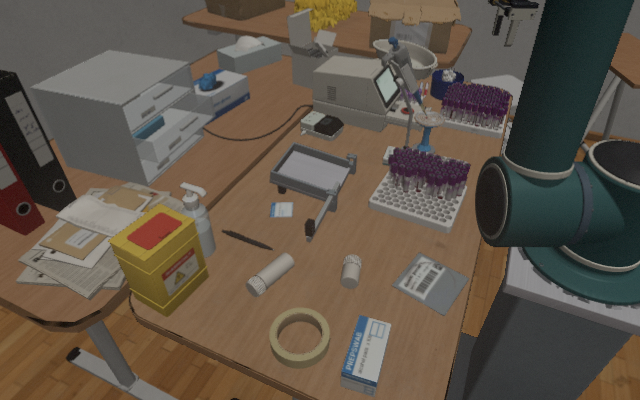

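View pics/top0.png

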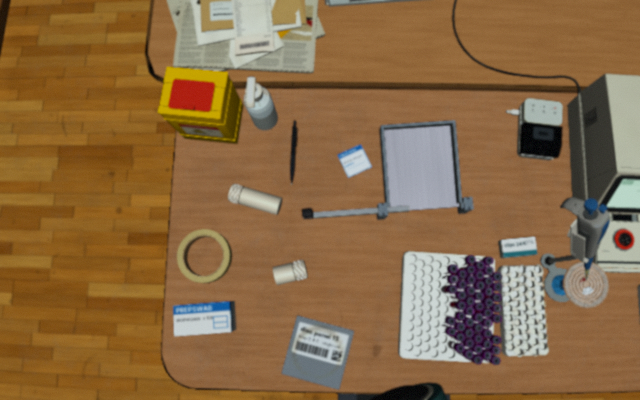

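The scene view shows the long canister near (270,274), the short one near (351,270), and the tab near (311,227). In the top view the long canister is near (255,198), the short one near (290,271), the tab near (308,213), and the rack spans (383–460, 122–210).

Create h.py:
```python
import numpy as np,cv2
def ray(c,uv):
    K=np.array(c["intrinsics"]);R=cv2.Rodrigues(np.array(c["rvec"],float))[0];t=np.array(c["tvec"],float)
    d=(np.array(uv,float)-K[:2,2])/[K[0,0],K[1,1]]
    s=d.copy()
    for _ in range(20): s=d/(1+c["k1"]*(s@s))
    return -R.T@t, R.T@np.r_[s,1]
def plane(c,uv,z):
    o,d=ray(c,uv); return o+d*(z-o[2])/d[2]
def tri(c1,u1,c2,u2):
    (o1,d1),(o2,d2)=ray(c1,u1),ray(c2,u2)
    a=np.linalg.lstsq(np.c_[d1,-d2],o2-o1,rcond=None)[0]
    p,q=o1+a[0]*d1,o2+a[1]*d2
    return (p+q)/2,np.linalg.norm(p-q)
def project(c,p):
    R=cv2.Rodrigues(np.array(c["rvec"],float))[0];q=R@p+c["tvec"];s=q[:2]/q[2];K=np.array(c["intrinsics"])
    return s*(1+c["k1"]*(s@s))*K[0,0]+K[:2,2]
def blob(c,box,f):
    "largest blob in box(x0,y0,x1,y1) of mask f(hsv): centre, minAreaRect, area"
    x0,y0,x1,y1=box
    hsv=cv2.cvtColor(c["frame"],cv2.COLOR_RGB2HSV)[y0:y1,x0:x1].astype(int)
    m=f(hsv).astype(np.uint8)
    m=cv2.morphologyEx(m,cv2.MORPH_CLOSE,np.ones((3,3)))
    n=max(cv2.findContours(m,cv2.RETR_EXTERNAL,cv2.CHAIN_APPROX_NONE)[0],key=cv2.contourArea)
    M=cv2.moments(n);ce=np.array([M["m10"]/M["m00"]+x0,M["m01"]/M["m00"]+y0])
    return ce,cv2.boxPoints(cv2.minAreaRect(n))+[x0,y0],M["m00"],m
white=lambda h:(h[...,1]<75)&(h[...,2]>110)
dark=lambda h:h[...,2]<60
```

Run:
```python
import pickle,numpy as np,cv2
from h import *
np.set_printoptions(precision=4,suppress=True)
d=pickle.load(open("c0.pkl","rb"));T,S=d["top"],d["scene"]
for n,bt,bs,f in(("long",(215,170,295,225),(235,245,302,305),white),("short",(262,250,315,295),(330,245,372,295),white),("tab",(295,200,322,225),(298,212,322,242),dark)):
    a=blob(T,bt,f);b=blob(S,bs,f)
    print(n,a[0],a[2],b[0],b[2],tri(T,a[0],S,b[0]))
    z={"tab":.082}.get(n,.018)
    print(' ctr plane',plane(T,a[0],z),'corners',[plane(T,p,z)[:2] for p in a[1]])
print("cam",ray(T,(0,0))[0],ray(S,(0,0))[0])
crop=T["frame"][105:235,290:490,::-1];cv2.imwrite("pics/cr.png",cv2.resize(crop,None,fx=4,fy=4,interpolation=cv2.INTER_CUBIC))
```

```text
long [253.1121 198.5014] 840.0 [270.8348 272.1265] 752.5 (array([0.5703, 0.3471, 0.0254]), np.float64(0.0024802232762786217))
 ctr plane [0.5728 0.3489 0.018 ] corners [array([0.5697, 0.403 ]), array([0.6055, 0.393 ]), array([0.5736, 0.2943]), array([0.5384, 0.3048])]
short [289.8533 272.3668] 537.5 [351.9964 266.536 ] 366.0 (array([0.4316, 0.2724, 0.0301]), np.float64(0.0005419447408368582))
 ctr plane [0.4322 0.2736 0.018 ] corners [array([0.4399, 0.3098]), array([0.4589, 0.2505]), array([0.4238, 0.2389]), array([0.4049, 0.2979])]
tab [307.3079 212.9722] 72.0 [309.5214 227.5961] 120.5 (array([0.5383, 0.2402, 0.0633]), np.float64(0.0009194615788531556))
 ctr plane [0.5359 0.2391 0.082 ] corners [array([0.543 , 0.2488]), array([0.5432, 0.2309]), array([0.5288, 0.2306]), array([0.5285, 0.2484])]
cam [0.405  0.1856 0.9303] [0.2667 0.7802 0.6393]
```

View pics/cr.png

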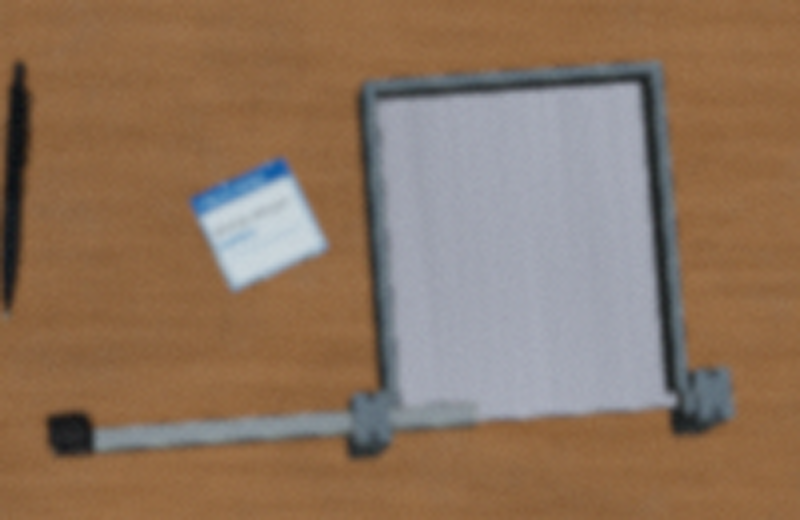

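Tab top at crop (70,430), guides' tops at crop (370,412) and (711,393), back outer wall corners at crop (363,82) and (660,63). I'll fit the rack pose from these.

Run:
```python
import pickle,numpy as np,cv2
from h import *
np.set_printoptions(precision=4,suppress=True)
T=pickle.load(open("c0.pkl","rb"))["top"]
pts=[((70,425),.082,(-.08,.225)),((370,412),.054,(-.08,.0795)),((711,393),.054,(-.08,-.0795)),((363,82),.066,(.08,.071)),((660,63),.066,(.08,-.071))]
W=np.array([plane(T,(u/4+290-.4,v/4+105-.4),z)[:2] for (u,v),z,_ in pts]);P=np.array([p for *_,p in pts])
print(W)
Pc,Wc=P-P.mean(0),W-W.mean(0)
a=np.arctan2((Pc[:,0]*Wc[:,1]-Pc[:,1]*Wc[:,0]).sum(),(Pc*Wc).sum());R=np.array([[np.cos(a),-np.sin(a)],[np.sin(a),np.cos(a)]])
t=W.mean(0)-R@P.mean(0);print("yaw",a,"origin",t,"resid",W-(P@R.T+t))
for n,p in(("tab",(-.08,.225)),("closed",(-.08,.1)),("rest",(-.057,0))):print(n,R@p+t)
```

```text
[[ 0.5397  0.2396]
 [ 0.5519  0.1033]
 [ 0.5626 -0.0546]
 [ 0.7067  0.1068]
 [ 0.718  -0.0332]]
yaw 0.08090822616484092 origin [0.6354 0.0288] resid [[ 0.0023 -0.007 ]
 [ 0.0027  0.0017]
 [ 0.0006  0.0023]
 [-0.0027  0.0008]
 [-0.0029  0.0022]]
tab [0.5375 0.2466]
closed [0.5476 0.122 ]
rest [0.5786 0.0242]
```

The rows are not in the units I measure in: shifts go in shares of 62.5 mm and turns go in shares of 4 rad. I convert before sending: -0.055 m is -0.88, -0.15 rad is -0.0375.

{"name": "drive_effector", "arguments": {"rows": {"dx": [0, 0, 0, 0, 0, 0, 0, 0], "dy": [0, 0, 0, 0, 0, 0, 0, 0], "dz": [-0.88, -0.88, -0.88, -0.88, 0, 0, 0, 0], "drx": [0, 0, 0, 0, 0, 0, 0, 0], "dry": [0, 0, 0, 0, 0, 0, 0, 0], "drz": [-0.0375, -0.0375, -0.0375, -0.0375, -0.0375, -0.0375, -0.0375, -0.036]}, "aperture": 1.0}}

```text
time_s: 1.1
position: [0.2978, -0.6058, 0.4492]
eef_rot: [0.676, 0.736, 0.0, -0.0]
ft_force: [-0.0, 0.5, -1.2]
opening: 1.002
gripper_force: 0.0
```

{"name": "drive_effector", "arguments": {"rows": {"dx": [0.8, 0.8, 0.8, 0.8, 0.8, 0.8, 0.8, 0.8], "dy": [0.304, 0.304, 0.304, 0.304, 0.304, 0.304, 0.304, 0.304], "dz": [0, 0, 0, 0, 0, 0, 0, 0], "drx": [0, 0, 0, 0, 0, 0, 0, 0], "dry": [0, 0, 0, 0, 0, 0, 0, 0], "drz": [0, 0, 0, 0, 0, 0, 0, 0]}}}

```text
time_s: 2.1
position: [0.4173, -0.1933, 0.4495]
eef_rot: [0.678, 0.735, 0.0, -0.0]
ft_force: [0.7, -0.1, -0.2]
opening: 1.003
gripper_force: 0.0
```

Converted, 0.053 m is 0.848, 0.0194 m is 0.3104.

{"name": "drive_effector", "arguments": {"rows": {"dx": [0.848, 0.848, 0.848, 0.848, 0.848, 0.848, 0.848, 0.848], "dy": [0.3104, 0.3104, 0.3104, 0.3104, 0.3104, 0.3104, 0.3104, 0.3104], "dz": [0, 0, 0, 0, 0, 0, 0, 0], "drx": [0, 0, 0, 0, 0, 0, 0, 0], "dry": [0, 0, 0, 0, 0, 0, 0, 0], "drz": [0, 0, 0, 0, 0, 0, 0, 0]}}}

```text
time_s: 3.1
position: [0.5382, 0.2421, 0.4494]
eef_rot: [0.678, 0.735, -0.0, 0.0]
ft_force: [0.5, -0.5, 0.2]
opening: 0.996
gripper_force: 0.0
```

{"name": "drive_effector", "arguments": {"rows": {"dx": [0, 0, 0, 0, 0, 0], "dy": [0, 0, 0, 0, 0, 0], "dz": [0.96, 0.96, 0.96, 0.96, 0.64, 0], "drx": [0, 0, 0, 0, 0, 0], "dry": [0, 0, 0, 0, 0, 0], "drz": [0, 0, 0, 0, 0, 0]}}}

```text
time_s: 3.85
position: [0.5368, 0.2396, 0.1667]
eef_rot: [0.678, 0.735, -0.002, -0.001]
ft_force: [0.6, -0.9, 0.4]
opening: 0.999
gripper_force: 0.0
```

Run:
```python
from cell import arm, eyes, probe_bus, close_job
import cv2
c=eyes.capture("scene");cv2.imwrite("pics/s1.png",cv2.resize(c["frame"][120:320,200:440,::-1],None,fx=3,fy=3))
```

```text
(no output)
```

View pics/s1.png

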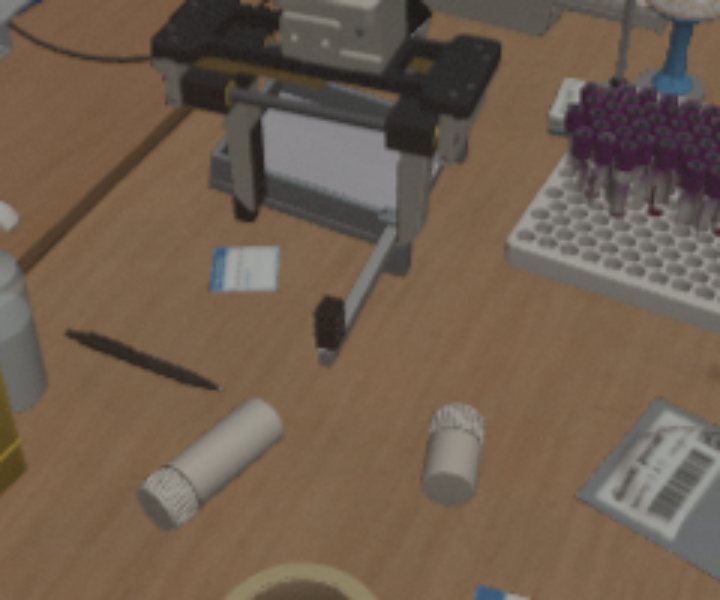

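The open fingers straddle the line above the tab (crop 330,320), with both canisters clear. Next: descend and close.

Converted, 0.05 m is 0.8, 0.035 m is 0.56.

{"name": "drive_effector", "arguments": {"rows": {"dx": [0, 0, 0, 0], "dy": [0, 0, 0, 0], "dz": [0.8, 0.56, 0.24, 0], "drx": [0, 0, 0, 0], "dry": [0, 0, 0, 0], "drz": [0, 0, 0, 0]}}}

```text
time_s: 4.4
position: [0.5386, 0.2403, 0.0709]
eef_rot: [0.678, 0.735, 0.0, 0.0]
ft_force: [0.1, -0.3, 0.3]
opening: 0.995
gripper_force: 0.0
```

{"name": "drive_effector", "arguments": {"rows": {"dx": [0, 0, 0, 0, 0, 0], "dy": [0, 0, 0, 0, 0, 0], "dz": [0, 0, 0, 0, 0, 0], "drx": [0, 0, 0, 0, 0, 0], "dry": [0, 0, 0, 0, 0, 0], "drz": [0, 0, 0, 0, 0, 0]}, "aperture": 0.0}}

```text
time_s: 5.15
position: [0.5381, 0.2401, 0.0696]
eef_rot: [0.678, 0.735, -0.0, -0.0]
ft_force: [0.8, 0.1, 0.1]
opening: 0.399
gripper_force: 0.0
```

{"name": "drive_effector", "arguments": {"rows": {"dx": [0, 0, 0, 0, 0, 0], "dy": [0, 0, 0, 0, 0, 0], "dz": [0, 0, 0, 0, 0, 0], "drx": [0, 0, 0, 0, 0, 0], "dry": [0, 0, 0, 0, 0, 0], "drz": [0, 0, 0, 0, 0, 0]}}}

```text
time_s: 5.9
position: [0.5379, 0.2401, 0.0696]
eef_rot: [0.678, 0.735, -0.0, -0.0]
ft_force: [-4.6, 0.6, 2.3]
opening: 0.167
gripper_force: 30.0
```

Converted, -0.015 m is -0.24.

{"name": "drive_effector", "arguments": {"rows": {"dx": [-0.24, -0.24, -0.24, -0.24, 0], "dy": [0, 0, 0, 0, 0], "dz": [0, 0, 0, 0, 0], "drx": [0, 0, 0, 0, 0], "dry": [0, 0, 0, 0, 0], "drz": [0, 0, 0, 0, 0]}}}

```text
time_s: 6.52
position: [0.543, 0.179, 0.0696]
eef_rot: [0.679, 0.734, -0.0, 0.0]
ft_force: [-3.2, -1.6, 1.2]
opening: 0.17
gripper_force: 30.0
```

Converted, -0.015 m is -0.24, -0.008 m is -0.128.

{"name": "drive_effector", "arguments": {"rows": {"dx": [-0.24, -0.24, -0.24, -0.128, 0], "dy": [0, 0, 0, 0, 0], "dz": [0, 0, 0, 0, 0], "drx": [0, 0, 0, 0, 0], "dry": [0, 0, 0, 0, 0], "drz": [0, 0, 0, 0, 0]}}}

```text
time_s: 7.15
position: [0.5473, 0.1267, 0.0697]
eef_rot: [0.679, 0.734, -0.0, 0.0]
ft_force: [0.6, -0.6, -1.7]
opening: 0.172
gripper_force: 30.0
```

{"name": "drive_effector", "arguments": {"rows": {"dx": [-0.064, -0.064, 0], "dy": [0, 0, 0], "dz": [0, 0, 0], "drx": [0, 0, 0], "dry": [0, 0, 0], "drz": [0, 0, 0]}}}

```text
time_s: 7.52
position: [0.5477, 0.1219, 0.0697]
eef_rot: [0.678, 0.735, 0.002, -0.002]
ft_force: [1.0, 21.6, -4.2]
opening: 0.168
gripper_force: 30.0
```

{"name": "drive_effector", "arguments": {"rows": {"dx": [0, 0, 0, 0], "dy": [0, 0, 0, 0], "dz": [0, 0, 0, 0], "drx": [0, 0, 0, 0], "dry": [0, 0, 0, 0], "drz": [0, 0, 0, 0]}, "aperture": 0.6}}

```text
time_s: 8.02
position: [0.5478, 0.1194, 0.0697]
eef_rot: [0.678, 0.735, -0.0, 0.0]
ft_force: [-0.9, 0.7, -0.2]
opening: 0.551
gripper_force: 0.0
```

{"name": "drive_effector", "arguments": {"rows": {"dx": [0, 0, 0, 0.96, 0.96, 0.96, 0.96, 0], "dy": [0, 0, 0, 0, 0, 0, 0, 0], "dz": [-0.8, -0.96, -0.96, 0, 0, 0, 0, 0], "drx": [0, 0, 0, 0, 0, 0, 0, 0], "dry": [0, 0, 0, 0, 0, 0, 0, 0], "drz": [0, 0, 0, 0, 0, 0, 0, 0]}}}

```text
time_s: 9.02
position: [0.5277, 0.3618, 0.2389]
eef_rot: [0.677, 0.736, -0.0, -0.0]
ft_force: [0.5, -0.1, 0.0]
opening: 0.6
gripper_force: 0.0
```

Run:
```python
from cell import arm, eyes, probe_bus, close_job
import cv2,pickle
d={n:eyes.capture(n) for n in("scene","top")};pickle.dump(d,open("c1.pkl","wb"))
cv2.imwrite("pics/t1.png",cv2.resize(d["top"]["frame"][105:305,210:490,::-1],None,fx=2.8,fy=2.8,interpolation=cv2.INTER_CUBIC))
```

```text
(no output)
```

View pics/t1.png

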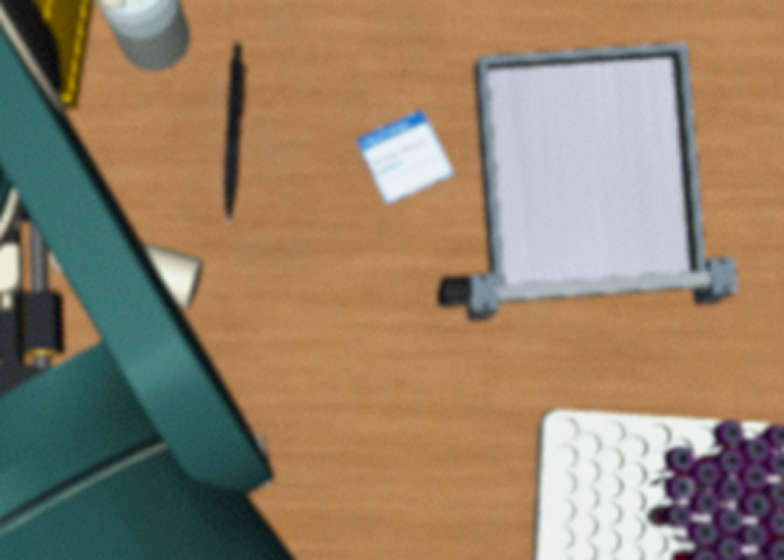

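The bar (crop 500–710, 285) now spans between both guides, and the tab (455,290) sits next to the left guide, so it is fully across. Next is the long canister.

Converted, 0.05 m is 0.8, 0.046 m is 0.736, 0.132 rad is 0.033.

{"name": "drive_effector", "arguments": {"rows": {"dx": [0, 0, 0, 0.016, 0, 0, 0, 0], "dy": [0, 0, 0, 0.736, 0, 0, 0, 0], "dz": [0, 0, 0, 0, 0.8, 0.8, 0.48, 0], "drx": [0, 0, 0, 0, 0, 0, 0, 0], "dry": [0, 0, 0, 0, 0, 0, 0, 0], "drz": [0.0328, 0.0328, 0.033, 0, 0, 0, 0, 0]}, "aperture": 0.8}}

```text
time_s: 10.12
position: [0.5721, 0.3435, 0.1077]
eef_rot: [0.809, 0.587, -0.002, -0.0]
ft_force: [0.4, -0.2, 0.5]
opening: 0.799
gripper_force: 0.0
```

Run:
```python
from cell import arm, eyes, probe_bus, close_job
import cv2,pickle
d={n:eyes.capture(n) for n in("scene",)}
cv2.imwrite("pics/s2.png",cv2.resize(d["scene"]["frame"][140:320,180:420,::-1],None,fx=3,fy=3))
```

```text
(no output)
```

View pics/s2.png

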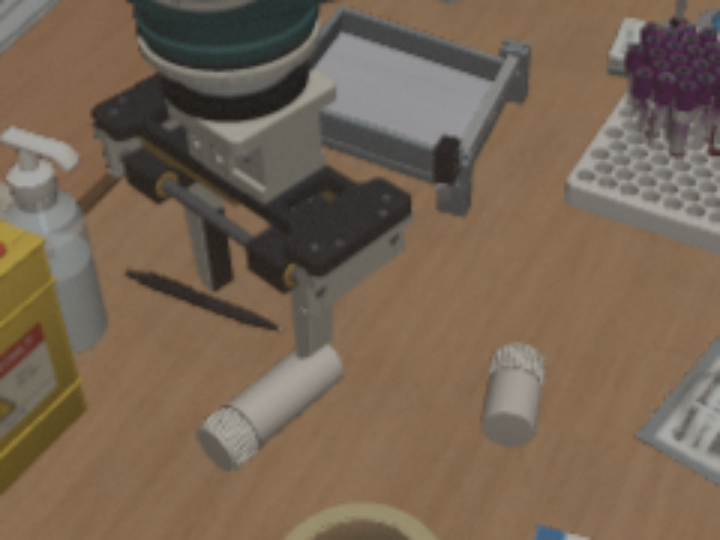

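The fingers hang over the canister's axis as planned (canister crop 200–345, 345–465). Adjust 5 mm along the axis and descend.

Converted, 0.04 m is 0.64, 0.005 m is 0.08.

{"name": "drive_effector", "arguments": {"rows": {"dx": [0.08, 0, 0, 0, 0], "dy": [-0.032, 0, 0, 0, 0], "dz": [0.64, 0.48, 0.224, 0.08, 0], "drx": [0, 0, 0, 0, 0], "dry": [0, 0, 0, 0, 0], "drz": [0, 0, 0, 0, 0]}}}

```text
time_s: 10.8
position: [0.5729, 0.351, 0.022]
eef_rot: [0.809, 0.588, 0.001, 0.0]
ft_force: [-0.4, -0.4, -0.7]
opening: 0.801
gripper_force: 0.0
```

{"name": "drive_effector", "arguments": {"rows": {"dx": [0, 0, 0, 0, 0, 0, 0, 0], "dy": [0, 0, 0, 0, 0, 0, 0, 0], "dz": [0, 0, 0, 0, 0, 0, 0, 0], "drx": [0, 0, 0, 0, 0, 0, 0, 0], "dry": [0, 0, 0, 0, 0, 0, 0, 0], "drz": [0, 0, 0, 0, 0, 0, 0, 0]}, "aperture": 0.0}}

```text
time_s: 11.8
position: [0.5723, 0.3508, 0.0206]
eef_rot: [0.809, 0.588, 0.0, 0.0]
ft_force: [0.4, 0.0, 0.1]
opening: 0.385
gripper_force: 29.7
```

Converted, -0.05 m is -0.8, -0.03 m is -0.48, -0.132 rad is -0.033.

{"name": "drive_effector", "arguments": {"rows": {"dx": [0, 0, 0, 0, 0, 0], "dy": [0, 0, 0, 0, 0, 0], "dz": [-0.32, -0.8, -0.8, -0.48, 0, 0], "drx": [0, 0, 0, 0, 0, 0], "dry": [0, 0, 0, 0, 0, 0], "drz": [0, 0, -0.033, -0.033, -0.033, 0]}}}

```text
time_s: 12.55
position: [0.5722, 0.3509, 0.172]
eef_rot: [0.678, 0.735, 0.001, 0.0]
ft_force: [-0.1, -0.4, -1.7]
opening: 0.377
gripper_force: 29.8
```

{"name": "drive_effector", "arguments": {"rows": {"dx": [-0.48, -0.8, -0.88, -0.88, -0.88, -0.8, -0.48, 0], "dy": [0.016, 0.032, 0.032, 0.032, 0.032, 0.032, 0.016, 0], "dz": [0, 0, 0, 0, 0, 0, 0, 0], "drx": [0, 0, 0, 0, 0, 0, 0, 0], "dry": [0, 0, 0, 0, 0, 0, 0, 0], "drz": [0, 0, 0, 0, 0, 0, 0, 0]}}}

```text
time_s: 13.55
position: [0.6107, 0.0261, 0.1706]
eef_rot: [0.68, 0.734, -0.0, -0.0]
ft_force: [-0.5, 1.0, -2.5]
opening: 0.384
gripper_force: 29.8
```

```bash
python3 - <<'E'
from cell import arm, eyes, probe_bus, close_job
import cv2,pickle
d={n:eyes.capture(n) for n in("scene","top")};pickle.dump(d,open("c2.pkl","wb"))
cv2.imwrite("pics/s3.png",cv2.resize(d["scene"]["frame"][60:240,220:460,::-1],None,fx=3,fy=3))
E
```

```text
(no output)
```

View pics/s3.png

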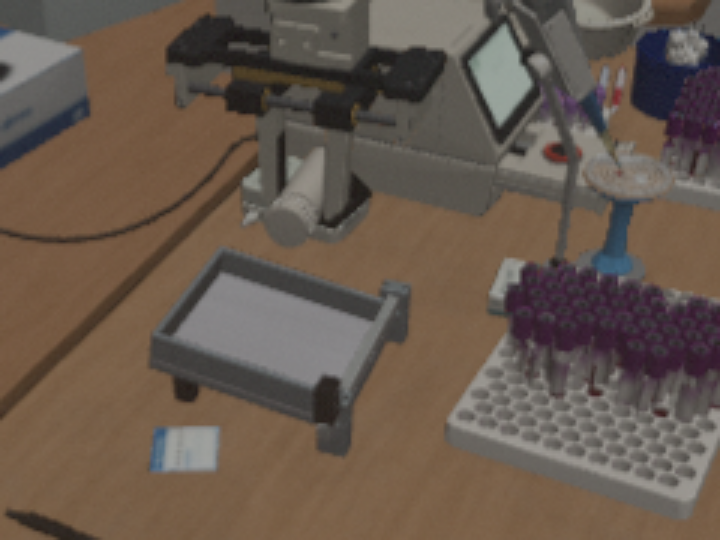

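The canister is held level, with its cap end face at crop (288,222), i.e. pixel (316,134). Check its offset along the axis.

Run:
```python
import pickle
from h import *
d=pickle.load(open("c2.pkl","rb"));S=d["scene"]
print(plane(S,(315.7,133.7),.168))
```

```text
[0.60763443 0.06227067 0.168     ]
```

Converted, 0.03 m is 0.48, 0.02 m is 0.32, -0.07 rad is -0.0175.

{"name": "drive_effector", "arguments": {"rows": {"dx": [0.128, 0, 0, 0, 0, 0, 0], "dy": [0, 0, 0, 0, 0, -0.0448, 0], "dz": [0.48, 0.48, 0.32, 0, 0, 0.32, 0], "drx": [0, 0, 0, -0.0175, -0.0175, 0, 0], "dry": [0, 0, 0, 0, 0, 0, 0], "drz": [0, 0, 0, 0, 0, 0, 0]}}}

```text
time_s: 14.52
position: [0.6092, 0.0362, 0.0682]
eef_rot: [0.676, 0.734, 0.05, 0.046]
ft_force: [-1.0, -0.7, -2.2]
opening: 0.385
gripper_force: 29.8
```

Converted, 0.008 m is 0.128, 0.006 m is 0.096.

{"name": "drive_effector", "arguments": {"rows": {"dx": [0, 0, 0], "dy": [-0.0176, -0.0128, 0], "dz": [0.128, 0.096, 0], "drx": [0, 0, 0], "dry": [0, 0, 0], "drz": [0, 0, 0]}}}

```text
time_s: 14.9
position: [0.6101, 0.0359, 0.0556]
eef_rot: [0.676, 0.734, 0.051, 0.047]
ft_force: [1.0, -0.1, -1.6]
opening: 0.381
gripper_force: 29.8
```

{"name": "drive_effector", "arguments": {"rows": {"dx": [0, 0, 0], "dy": [0, 0, 0], "dz": [0.032, 0.032, 0], "drx": [0, 0, 0], "dry": [0, 0, 0], "drz": [0, 0, 0]}}}

```text
time_s: 15.28
position: [0.6108, 0.036, 0.0523]
eef_rot: [0.676, 0.734, 0.051, 0.047]
ft_force: [0.2, -0.0, -1.6]
opening: 0.378
gripper_force: 29.8
```

Converted, 0.002 m is 0.032.

{"name": "drive_effector", "arguments": {"rows": {"dx": [0, 0], "dy": [0, 0], "dz": [0.032, 0], "drx": [0, 0], "dry": [0, 0], "drz": [0, 0]}}}

```text
time_s: 15.52
position: [0.6111, 0.036, 0.0503]
eef_rot: [0.676, 0.734, 0.051, 0.047]
ft_force: [0.3, -0.2, -1.7]
opening: 0.379
gripper_force: 29.8
```

{"name": "drive_effector", "arguments": {"rows": {"dx": [0, 0, 0], "dy": [0, 0, 0], "dz": [0.016, 0.016, 0], "drx": [0, 0, 0], "dry": [0, 0, 0], "drz": [0, 0, 0]}}}

```text
time_s: 15.9
position: [0.6114, 0.036, 0.0488]
eef_rot: [0.676, 0.734, 0.051, 0.047]
ft_force: [-2.7, 1.0, 5.0]
opening: 0.379
gripper_force: 29.8
```

Contact with the deck (force went to +5 N). Release with a small opening.

{"name": "drive_effector", "arguments": {"rows": {"dx": [0, 0, 0, 0, 0, 0], "dy": [0, 0, 0, 0, 0, 0], "dz": [0, 0, 0, 0, 0, 0], "drx": [0, 0, 0, 0, 0, 0], "dry": [0, 0, 0, 0, 0, 0], "drz": [0, 0, 0, 0, 0, 0]}, "aperture": 0.54}}

```text
time_s: 16.65
position: [0.6114, 0.036, 0.0484]
eef_rot: [0.676, 0.734, 0.051, 0.047]
ft_force: [-0.1, 0.1, -0.0]
opening: 0.542
gripper_force: 0.1
```

{"name": "drive_effector", "arguments": {"rows": {"dx": [0, 0, 0, 0, 0, 0, 0], "dy": [0, 0, 0, 0, 0, 0, 0], "dz": [-0.16, -0.24, -0.48, -0.64, -0.8, -0.8, 0], "drx": [0, 0, 0, 0, 0, 0, 0], "dry": [0, 0, 0, 0, 0, 0, 0], "drz": [0, 0, 0, 0, 0, 0, 0]}}}

```text
time_s: 17.52
position: [0.585, 0.0338, 0.2476]
eef_rot: [0.676, 0.734, 0.054, 0.05]
ft_force: [0.9, 0.8, -0.1]
opening: 0.538
gripper_force: 0.0
```

{"name": "drive_effector", "arguments": {"rows": {"dx": [0.8, 0.96, 0.96, 0.96, 0.96, 0, 0], "dy": [0, 0, 0, 0, 0, 0, 0], "dz": [0, 0, 0, 0, 0, 0, 0], "drx": [0, 0, 0, 0, 0, 0, 0], "dry": [0, 0, 0, 0, 0, 0, 0], "drz": [0, 0, 0, 0, 0, 0, 0]}}}

```text
time_s: 18.4
position: [0.5604, 0.3225, 0.2412]
eef_rot: [0.676, 0.734, 0.051, 0.047]
ft_force: [0.1, -0.7, -0.4]
opening: 0.541
gripper_force: 0.0
```

Run:
```python
from cell import arm, eyes, probe_bus, close_job
import cv2,pickle
d={n:eyes.capture(n) for n in("scene","top")};pickle.dump(d,open("c3.pkl","wb"))
cv2.imwrite("pics/t3.png",cv2.resize(d["top"]["frame"][105:305,230:490,::-1],None,fx=2.8,fy=2.8,interpolation=cv2.INTER_CUBIC))
```

```text
(no output)
```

View pics/t3.png

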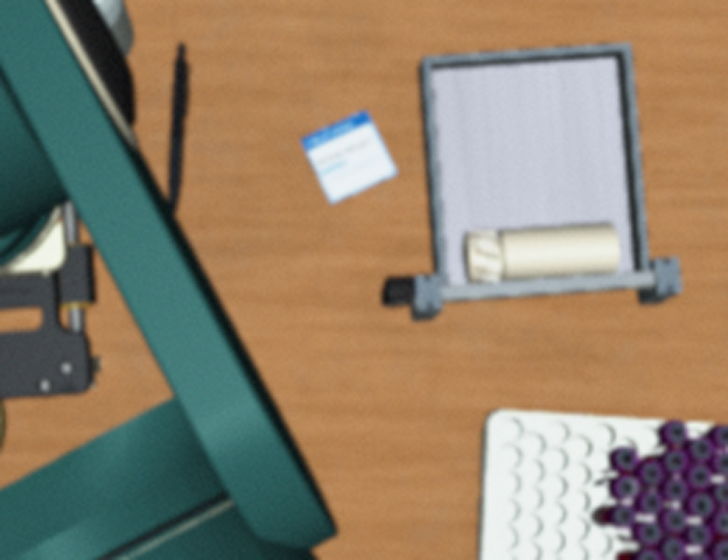

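The canister lies along the bar against it (crop 465–619, 252). Check its rack coordinates numerically, and the orientation.

Run:
```python
import pickle
from h import *
T=pickle.load(open("c3.pkl","rb"))["top"]
a=.082;R=np.array([[np.cos(a),-np.sin(a)],[np.sin(a),np.cos(a)]]);o=np.array([.6356,.0305])
P=[R.T@(plane(T,(u/2.8+230-.4,v/2.8+105-.4),.041)[:2]-o) for u,v in((465,257),(619,247))]
print(P,np.mean(P,0),np.arctan2(*(P[0]-P[1])))
```

```text
[array([-0.05592909,  0.05078903]), array([-0.05637178, -0.05326508])] [-0.05615043 -0.00123803] 0.004254388041595628
```

```bash
python3 -c "
from cell import arm, eyes, probe_bus, close_job
print(close_job())"
```

```text
the job is handed in; nothing more can be done
None
```

I slid the stop bar fully across and laid the long canister along it, touching it, about 1 mm off centre and 0.004 rad out of line by the top camera. I kept clear of the short canister throughout but did not re-measure it at the end, and I have handed the job in; no verdict came back.

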